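# Open the top half of the nest box's split door

### The job

The nestlings in the wooden nest box are due for a feed: swing the top half of its green split door wide open toward you, about square to the front of the box, and leave it standing open. The bottom half must stay shut with its bolt pushed home so nothing can hop out, and the glass jar standing in front of the box is to be left where it is.

Things in the scene. Friction and masses are not known exactly. Their poses are not given: they have to be found in the camera images.
- top_pull (a point): grasp point on the top half's pull: an upright orange post, 16 mm diameter, 66 tall, free at its top, held only by a flat bracket 40 mm below this point. Point on its axis, 242 mm above the table, 29 below the post's top, 28 below the box roof, 40 out from the door face. Turns with the door: y along the door to the hinge, -x out of its face. The bottom half has an equal post below it.
- top_hinge (a point): point on the upright hinge axis at the left edge of the top half, in the door's front plane, level with top_pull; the pull is 168 mm along the door from it and 40 out. Axes as top_pull. Top half: green, clear window, 194 wide, 122 high, 12 thick, lower edge 137 mm above the table. Box: light wood, 185 deep, 240 wide, 270 mm high, fixed.
- top_half (a joint): rad: 0 shut, growing as the free right edge of the top half swings toward the robot, then left (clockwise from above), stop at 1.8. May start up to 0.15 ajar. Friction of about 1 N at the pull, no spring or latch: it stays where it is left.
- bottom_bolt (a joint): steel barrel bolt on the front of the bottom half, 85 mm above the table at its right edge; it holds the bottom half shut. In m: 0 pushed home (as it starts), up to 0.03 drawn back toward the hinge.
- glass_jar: loose clear glass jar, 62 mm in diameter, 60 mm high, upright on the table close in front of the box, below the sweep of the top half. Origin at the centre of its underside, z up.

How it is judged (in metres and radians):
At the end, for the whole second after the job is handed in: The top half stands still, open by at least 1.2 rad (69 degrees); the bolt of the bottom half is home within 8 mm; the jar is within 30 mm of where it stood (value of joint top_half above 1.2 rad and velocity of joint top_half between -0.05 and 0.05 rad/s and value of joint bottom_bolt below 0.008 m and distance of glass_jar from where it was at the start of the episode below 0.03 m); the robot touches nothing.
It fails at once if the bolt of the bottom half is drawn by more than 8 mm (value of joint bottom_bolt above 0.008 m).
It fails at once if the glass jar is shifted by more than 30 mm or knocked over (distance of glass_jar from where it was at the start of the episode above 0.03 m).
It also fails if it takes over 38 s, if anything falls off the work surface, if the arm or the gripper's body presses on something with over 40 N, if the wrist force passes 120 N, or if a joint passes its speed limit or range.

### The arm

A 6-joint arm with a two-finger parallel gripper is mounted at the origin on a cart in front of the work surface, level with it; the furniture and walls round the work are solid. World frame = base frame: x ahead of the robot, y to its left, z up, the work surface at z = 0. Lengths are in m, angles in degrees, forces in N, time in s.
With the tool pointing down it reaches from about 0.3 to 0.75 m from the base axis. Payload 8.5 kg.
Tool frame: the origin (TCP) lies at the very end of the fingers, on their centre line; the grasp point (between the pads) lies 19 mm behind it; z points along the fingers, y is the line along which they close (so a half turn about z gives the same grasp; the last joint's range is limited). The gripper opens to 85 mm and grips with 20 to 120 N. Pads are 22 mm wide; open, the fingers measure 114 mm over their backs; the gripper's body (76 mm by 85 mm) begins 54 mm behind the grasp point. The pads swing forward as they close: fully open they stand 13 mm farther back than shut.
Start: joints at [57.68, 21.807, 74.336, -0, 83.858, -12.336], TCP at [0.188, 0.517, 0.231] pointing down, gripper open.
Joint ranges: [-178.18, 178.18], [-50.72, 133.34], [12.68, 142.11], [-81.47, 261.47], [9.98, 163.14], [-165.26, 165.26]. Speed limits (degrees/s): [136.94, 136.94, 180, 180, 180, 180].

### API

Orientations are given as a 3x3 rotation matrix whose columns are the frame's x, y, z axes.
In Python, from rig import * gives the robot as it stands. The module is installed in compiled form; this text tells all that it offers.
- The arm moves only by the shell command python3 -m pendant 'ROWS' [OPENING] [FORCE]. ROWS is JSON, a list of rows, each a list of 2 entries, a list of its own where there are three numbers: the shift along the tool's x, y, z as a fraction of full scale, then the turn, a rotation vector about the tool's x, y, z as a fraction of full scale. A call has 1 to 8 rows; each row shifts and turns the commanded pose from where the row before left it, along the tool's axes as they then stand; what a row does not reach is not made up. Full scale, the value 1, is 40 mm for a shift and 5 degrees for a turn. A row lasts 1/8 s, in which the tool goes at most 62.5 mm and 10.7 degrees, less where a joint would pass 70% of its speed; a pose out of reach is approached as far as the arm can. A call with a number of a shift or a turn outside -1 to 1 is refused whole. A call with a gripper value outside its range is refused whole. OPENING is the opening, from 0 (shut) to 1 (fully open), set as the call begins (- or left out, the last holds). The fingers move at their own pace and stop on an object; FORCE is the grip in N (left out, the last holds). Time passes only in rows, so rows that do not move let the fingers close. It gives the time, the measured TCP pose, the force, the opening and the grip force at its end, in the units of the state.
- observe(): the state, without advancing time (a new reading comes with each control period).
- get_image(name): name is "scene" or "side" or "wrist"; returns a dict with "img" (384x512x3 uint8, blue, green, red), "range_z" (384x512 float32, m along the optical axis (not along the pixel's ray), 0 where there is no reading), "camera_matrix" (3x3 intrinsics, pixels), "dist_coeffs" ([k1, k2, p1, p2, k3] as OpenCV has them; the pictures are not rectified), "eye" and "rotation" of the camera in the world. Camera axes: x right, y down, z forward; pixel columns grow to the right and rows downward; lengths in m; the calibration is good to about 2 mm. A picture is of the moment at which its call begins.
- close_job(): hands the job in; it is judged then, once.
Trained networks look in the newest picture that a camera, given by its name, has taken for a name from the list of things; names that differ only in an ending like _2 or _b are one class to them, and where a whole thing is asked for, a point or a joint stands for the part that bears it (a point fixed in the world has none). Each returns a list of dicts, best first, with "conf" (0 to 1); they miss things now and then, are a little off and sometimes report something else, mostly with a low value. They report only what shows in the picture. A call takes as long as a camera call.
- regions_of(camera, query): "mask" (384x512 bool, what is visible of it).
- landmark_of(camera, query): "point" ([x, y, z] in m, in world coordinates, good to about 4 mm: a listed point, or the origin of a listed thing).
The state is a dict: "time_s": time; "q": joint angles; "qvel": joint speeds; "joint_efforts": joint torques, N m; "position": TCP position; "tool_rot": TCP orientation; "ft_force": force on the tool from outside, world axes, zero at the start; "wrist_torque": the same for the moment, N m; "grip_width": finger opening in m; "gripper_force": force on a finger pad.
Only numpy, scipy, OpenCV 4.12 (cv2) and the standard library are available. Lean on these libraries where they do the work, as an engineer would, in place of code of your own. Each camera call takes 0.05 s, during which the arm holds its last target. There are 200 camera calls.

## Working session

There is one attempt and no reset: what is moved stays moved. The work goes in short steps, Python scripts to look and compute and a shell command to move; the robot and the scene stay as the last step left them, time stands still between calls to the robot, and variables do not carry over. Pictures are saved under pics/ and viewed, at most 10 in all, crops included, and the job is handed in when it is done.

```bash
mkdir -p pics; python3 - <<'E'
from rig import *
import cv2,numpy as np
s=observe();print(s['time_s'],s['position'],np.round(s['tool_rot'],3),s['grip_width'])
ims=[]
for c in ['scene','side']:
    d=get_image(c);ims.append(d['img']);print(c,d['eye'],np.round(d['rotation'],2).tolist())
    for n in ['top_pull','top_hinge','glass_jar','bottom_bolt']:
        try:
            for r in landmark_of(c,n)[:3]:print(c,n,r['point'],r['conf'])
        except Exception as e:print(n,e)
for c,i in zip('ab',ims): cv2.imwrite(f'pics/{c}.png',i)
cv2.imwrite('pics/ab.png',cv2.resize(np.hstack(ims),(800,300)))
E
```

```text
0.0 [0.18779322 0.51664069 0.23071479] [[-0.94   0.342 -0.001]
 [ 0.342  0.94  -0.001]
 [ 0.    -0.001 -1.   ]] 0.0855207754535462
scene [ 0.00110237 -0.41660652  0.96259244] [[0.59, -0.6, 0.54], [-0.8, -0.43, 0.41], [-0.01, -0.68, -0.74]]
scene top_pull [0.6044, 0.0775, 0.2414] 0.6
scene top_hinge [0.6424, 0.2516, 0.2422] 0.73
scene glass_jar [0.554, 0.0876, 0.0021] 0.88
bottom_bolt it knows: glass_jar, top_hinge, top_pull
side [0.64615082 0.79394312 0.53216966] [[-1.0, 0.01, -0.06], [0.06, 0.44, -0.9], [0.02, -0.9, -0.44]]
side top_pull [0.6049, 0.0811, 0.2464] 0.6
side glass_jar [0.5556, 0.0881, -0.0009] 0.74
bottom_bolt it knows: glass_jar, top_hinge, top_pull
```

View pics/a.png

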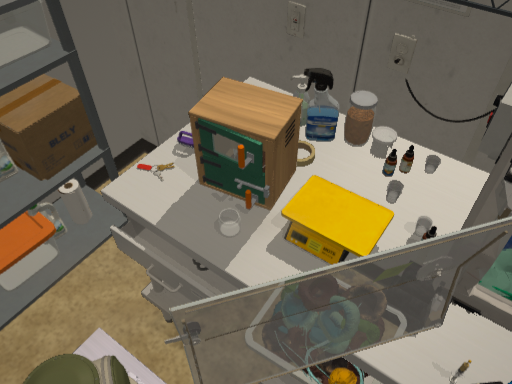

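View pics/b.png

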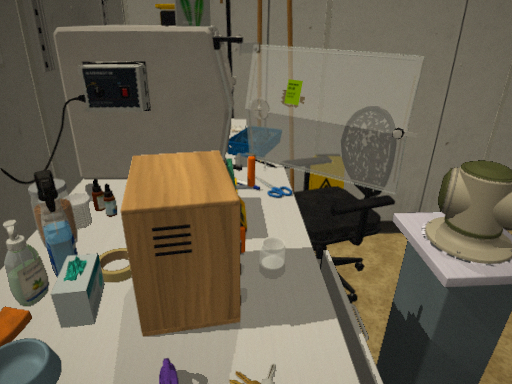

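The door looks nearly shut, with the orange pull post at about (241,155) in the scene view. The jar is in front of it at (229,221), and there is a clear screen across the lower part of the view. Next I need the box yaw, the panel's position, and a check on the pull.

```bash
cat > h.py <<'E'
from rig import *
import cv2,numpy as np
def cloud(d):
    h,w=d['range_z'].shape
    u,v=np.meshgrid(np.arange(w),np.arange(h))
    p=cv2.undistortPoints(np.stack([u,v],-1).reshape(-1,1,2).astype(np.float32),d['camera_matrix'],d['dist_coeffs']).reshape(h,w,2)
    z=d['range_z'];P=np.dstack([p[...,0]*z,p[...,1]*z,z])
    return P@np.array(d['rotation']).T+d['eye']
E
python3 - <<'E'
from h import *
for c in ['scene','side']:
    d=get_image(c);C=cloud(d);ok=d['range_z']>0
    roof=ok&(abs(C[...,2]-.27)<.006)&(C[...,0]>.55)&(C[...,0]<.9)&(C[...,1]>-.05)&(C[...,1]<.4)
    r=cv2.minAreaRect(C[roof][:,:2].astype(np.float32)*1000);print(c,'roof',r,np.round(cv2.boxPoints(r)).tolist())
    hsv=cv2.cvtColor(d['img'],cv2.COLOR_BGR2HSV)
    o=ok&(hsv[...,0]<14)&(hsv[...,1]>190)&(C[...,0]>.55)&(C[...,0]<.68)&(C[...,1]>-.0)&(C[...,1]<.3)
    t=o&(C[...,2]>.21);print('post',t.sum(),np.round(np.median(C[t],0),3) if t.any() else '', C[t].min(0) if t.any() else '')
    if c=='scene':
        g=ok&(hsv[...,0]>60)&(hsv[...,0]<95)&(hsv[...,1]>120)&(C[...,0]>.55)&(C[...,0]<.7)&(C[...,1]>0)&(C[...,1]<.3)
        for n,m in(('top',g&(C[...,2]>.15)),('bot',g&(C[...,2]<.125)&(C[...,2]>.01))):
            k=np.polyfit(C[m][:,1],C[m][:,0],1);print(n,m.sum(),k)
    pts=[(340,275),(260,330),(172,312),(450,290),(510,222),(200,382)] if c=='scene' else [(252,45),(423,58),(390,190),(250,150),(330,100),(292,93)]
    for u,v in pts:print((u,v),np.round(C[v,u],2))
    for n in ['top_pull','top_hinge']:print(n,[(x['point'],x['conf']) for x in landmark_of(c,n)][:2])
E
```

```text
scene roof ((711.6292724609375, 162.2178192138672), (254.58740234375, 251.54368591308594), 9.950655937194824) [[565.0, 264.0], [608.0, 16.0], [859.0, 60.0], [815.0, 308.0]]
post 41 [0.601 0.075 0.241] [0.59706684 0.07151605 0.21022264]
top 879 [-0.0560294   0.65271741]
bot 754 [-0.16650817  0.67970674]
(340, 275) [ 0.34 -0.31  0.41]
(260, 330) [ 0.28 -0.22  0.24]
(172, 312) [ 0.15 -0.17  0.45]
(450, 290) [ 0.58 -0.46  0.19]
(510, 222) [ 0.56 -0.48  0.44]
(200, 382) [ 0.17 -0.16  0.14]
top_pull [([0.6008, 0.0751, 0.2412], 0.86), ([0.5519, 0.0909, 0.0006], 0.25)]
top_hinge [([0.6419, 0.252, 0.2387], 0.86)]
side roof ((714.8016967773438, 164.98089599609375), (249.3022003173828, 249.55250549316406), 9.446714401245117) [[571.0, 268.0], [612.0, 21.0], [858.0, 62.0], [817.0, 309.0]]
post 199 [0.608 0.086 0.244] [0.60109447 0.0783818  0.21036646]
(252, 45) [ 0.58 -0.46  0.46]
(423, 58) [ 0.15 -0.17  0.45]
(390, 190) [ 0.17 -0.16  0.08]
(250, 150) [ 0.58 -0.47  0.1 ]
(330, 100) [ 0.35 -0.28  0.32]
(292, 93) [ 0.46 -0.36  0.33]
top_pull [([0.6032, 0.0772, 0.2447], 0.66)]
top_hinge []
```

```bash
python3 -m pendant '[[[0,0,-0.4],[0,0,-0.93]],[[0,0,-0.4],[0,0,-0.93]],[[0,0,-0.4],[0,0,-0.93]],[[0,0,-0.4],[0,0,-0.93]],[[0,0,-0.4],[0,0,-0.92]]]' 1
python3 -m pendant '[[[-0.7,-0.8,0],[0,0,0]],[[-0.7,-0.8,0],[0,0,0]],[[-0.7,-0.8,0],[0,0,0]],[[-0.7,-0.8,0],[0,0,0]],[[-0.7,-0.8,0],[0,0,0]],[[-0.7,-0.8,0],[0,0,0]],[[-0.7,-0.8,0],[0,0,0]]]'
python3 -m pendant '[[[-0.7,-0.8,0],[0,0,0]],[[-0.7,-0.8,0],[0,0,0]],[[-0.7,-0.8,0],[0,0,0]],[[-0.7,-0.8,0],[0,0,0]],[[-0.7,-0.8,0],[0,0,0]],[[-0.7,-0.8,0],[0,0,0]],[[0,0,0],[0,0,0]],[[0,0,0],[0,0,0]]]'
python3 - <<'E'
from h import *
s=observe();R=np.array(s['tool_rot']);p=np.array(s['position'])
print(s['time_s'],p,R.round(3).tolist(),R.T@(np.array([.607,.080,.223])-p)/.04)
d=get_image('wrist');cv2.imwrite('pics/w.png',d['img'])
for c in ['wrist','scene']:
    if c=='scene':get_image(c)
    print(c,[(x['point'],x['conf']) for x in landmark_of(c,'top_pull')][:2],[(x['point'],x['conf']) for x in landmark_of(c,'glass_jar')][:1])
E
```

```text
time_s: 1.32
position: [0.1879, 0.5168, 0.3119]
tool_rot: [[-0.998, -0.059, -0.0], [-0.059, 0.998, 0.0], [-0.0, 0.0, -1.0]]
ft_force: [1.0, -0.8, -0.6]
grip_width: 0.0856
gripper_force: 0.0
time_s: 2.2
position: [0.397, 0.3031, 0.3114]
tool_rot: [[-0.998, -0.056, 0.0], [-0.056, 0.998, 0.0], [-0.0, 0.0, -1.0]]
ft_force: [-0.2, 0.0, -0.2]
grip_width: 0.0852
gripper_force: 0.0
time_s: 3.2
position: [0.5744, 0.1223, 0.3113]
tool_rot: [[-0.998, -0.056, -0.0], [-0.056, 0.998, 0.0], [0.0, 0.0, -1.0]]
ft_force: [-0.1, 1.0, -0.0]
grip_width: 0.0854
gripper_force: 0.0
3.2 [0.57436486 0.12231982 0.31129112] [[-0.998, -0.056, -0.0], [-0.056, 0.998, 0.0], [0.0, 0.0, -1.0]] [-0.75580933 -1.10279275  2.20673722]
wrist [] [([0.556, 0.0853, -0.0013], 0.65)]
scene [([0.6059, 0.0794, 0.2403], 0.78)] [([0.5546, 0.0895, 0.0023], 0.65)]
```

View pics/w.png

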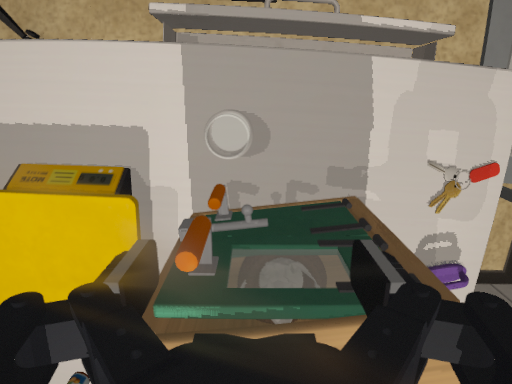

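The wrist view shows the upper post from its top at (188,257) up to (200,225). The lower post is at (217,195) and the jar at (229,135). I'll measure the upper post from this picture.

```bash
python3 - <<'E'
from h import *
d=get_image('wrist');C=cloud(d);hsv=cv2.cvtColor(d['img'],cv2.COLOR_BGR2HSV)
o=(d['range_z']>0)&(hsv[...,0]<16)&(hsv[...,1]>170)&(C[...,2]>.2)&(C[...,2]<.29)&(C[...,0]>.5)
P=C[o];print(len(P),P.min(0),P.max(0))
t=P[P[:,2]>.268];print('top',len(t),t.mean(0),t.min(0),t.max(0))
for z in (.22,.24,.26):
    q=P[abs(P[:,2]-z)<.006];print(z,len(q),q.mean(0),q.min(0),q.max(0))
E
```

```text
1109 [0.59867577 0.07435921 0.20165558] [0.61456923 0.08924906 0.27301727]
top 413 [0.60655747 0.0818331  0.27050557] [0.59924526 0.07435921 0.26802638] [0.61456923 0.08881572 0.27301727]
0.22 115 [0.6018457  0.08303823 0.21993536] [0.59964604 0.07468039 0.21413344] [0.60668478 0.08897882 0.22550194]
0.24 135 [0.60143965 0.08334418 0.24019867] [0.59903767 0.07507059 0.23405533] [0.60666107 0.0890864  0.24588946]
0.26 183 [0.60123436 0.08392177 0.25997458] [0.59867577 0.07598178 0.25400144] [0.60645489 0.08924906 0.26598601]
```

```bash
python3 -m pendant '[[[-0.38,-0.53,0],[0,0,0]],[[-0.38,-0.53,0],[0,0,0]],[[0,0,0],[0,0,0]],[[0,0,0.55],[0,0,0]],[[0,0,0.55],[0,0,0]],[[0,0,0.55],[0,0,0]],[[0,0,0.55],[0,0,0]],[[0,0,0],[0,0,0]]]'
python3 -m pendant '[[[0,0,0],[0,0,0]],[[0,0,0],[0,0,0]],[[0,0,0],[0,0,0]],[[0,0,0],[0,0,0]],[[0,0,0],[0,0,0]],[[0,0,0],[0,0,0]]]' 0 30
python3 - <<'E'
from h import *
s=observe();print(s['time_s'],s['position'],s['grip_width'],s['gripper_force'])
d=get_image('wrist');cv2.imwrite('pics/w2.png',d['img'])
E
```

```text
time_s: 4.55
position: [0.6064, 0.0821, 0.2222]
tool_rot: [[-0.998, -0.057, -0.003], [-0.057, 0.998, 0.0], [0.003, 0.001, -1.0]]
ft_force: [0.0, 0.4, -0.1]
grip_width: 0.085
gripper_force: 0.0
time_s: 5.3
position: [0.6075, 0.0813, 0.2237]
tool_rot: [[-0.998, -0.056, 0.001], [-0.056, 0.998, 0.0], [-0.001, -0.0, -1.0]]
ft_force: [-1.1, -0.5, 3.2]
grip_width: 0.0154
gripper_force: 29.4
5.3 [0.60752625 0.08133743 0.22370405] 0.015428442035795104 29.364960193634033
```

View pics/w2.png

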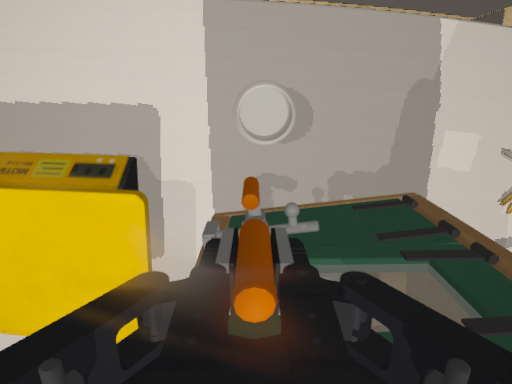

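The post is held between the pads at about (253,250). Now the swing: each 5° row is a constant chord in tool axes, (0.36, 0.10).

```bash
python3 -m pendant '[[[0.36,0.1,0],[0,0,1]],[[0.36,0.1,0],[0,0,1]],[[0.36,0.1,0],[0,0,1]],[[0.36,0.1,0],[0,0,1]],[[0,0,0],[0,0,0]]]'
```

```text
time_s: 5.98
position: [0.5513, 0.1023, 0.2237]
tool_rot: [[-0.958, 0.288, 0.001], [0.288, 0.958, 0.001], [-0.001, 0.001, -1.0]]
ft_force: [1.0, 3.9, 2.7]
grip_width: 0.0152
gripper_force: 29.9
```

Forces are low, so I'll continue.

```bash
python3 -m pendant '[[[0.36,0.1,0],[0,0,1]],[[0.36,0.1,0],[0,0,1]],[[0.36,0.1,0],[0,0,1]],[[0.36,0.1,0],[0,0,1]],[[0.36,0.1,0],[0,0,1]],[[0.36,0.1,0],[0,0,1]],[[0,0,0],[0,0,0]]]'
python3 -m pendant '[[[0.36,0.1,0],[0,0,1]],[[0.36,0.1,0],[0,0,1]],[[0.36,0.1,0],[0,0,1]],[[0.36,0.1,0],[0,0,1]],[[0.36,0.1,0],[0,0,1]],[[0.36,0.1,0],[0,0,1]],[[0,0,0],[0,0,0]],[[0,0,0],[0,0,0]]]'
python3 - <<'E'
from h import *
d=get_image('scene');cv2.imwrite('pics/s2.png',d['img'])
print([(n,[(x['point'],x['conf']) for x in landmark_of('scene',n)][:2]) for n in ('top_pull','top_hinge','glass_jar')])
E
```

```text
time_s: 6.85
position: [0.4893, 0.1646, 0.2237]
tool_rot: [[-0.686, 0.728, 0.002], [0.728, 0.686, 0.001], [-0.001, 0.002, -1.0]]
ft_force: [3.1, 3.4, 3.1]
grip_width: 0.0153
gripper_force: 30.1
time_s: 7.85
position: [0.4661, 0.2493, 0.2237]
tool_rot: [[-0.231, 0.973, 0.001], [0.973, 0.231, 0.0], [-0.0, 0.001, -1.0]]
ft_force: [1.9, 1.7, 4.3]
grip_width: 0.0154
gripper_force: 30.3
[('top_pull', [([0.463, 0.2453, 0.2406], 0.83)]), ('top_hinge', [([0.6413, 0.2544, 0.2383], 0.9)]), ('glass_jar', [([0.554, 0.0893, 0.002], 0.65)])]
```

View pics/s2.png

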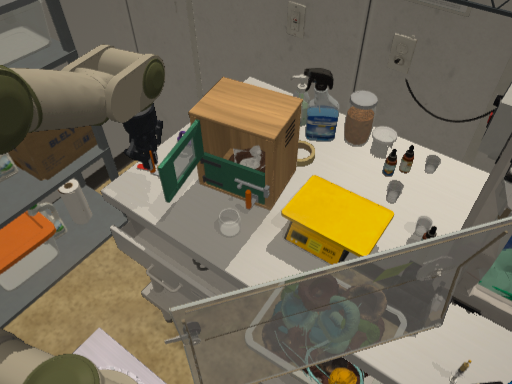

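The top half stands open at (182,160), about square to the front. The bottom half is shut and the jar is still at (229,221). Next I release and go straight up.

```bash
python3 -m pendant '[[[0,0,0],[0,0,0]],[[0,0,0],[0,0,0]],[[0,0,0],[0,0,0]],[[0,0,0],[0,0,0]],[[0,0,0],[0,0,0]],[[0,0,0],[0,0,0]]]' 0.7
python3 -m pendant '[[[0,0,-0.5],[0,0,0]],[[0,0,-0.5],[0,0,0]],[[0,0,-0.7],[0,0,0]],[[0,0,-0.7],[0,0,0]],[[0,0,-0.7],[0,0,0]],[[0,0,0],[0,0,0]],[[0,0,0],[0,0,0]]]'
python3 - <<'E'
from h import *
d=get_image('scene');cv2.imwrite('pics/s3.png',d['img'][60:270,60:340])
print(observe()['time_s'],[(n,[(x['point'],x['conf']) for x in landmark_of('scene',n)][:2]) for n in ('top_pull','top_hinge','glass_jar')])
E
```

```text
time_s: 8.8
position: [0.4653, 0.2496, 0.2233]
tool_rot: [[-0.229, 0.973, -0.0], [0.973, 0.229, -0.0], [0.0, -0.0, -1.0]]
ft_force: [0.2, -1.0, 0.3]
grip_width: 0.0594
gripper_force: 0.0
time_s: 9.68
position: [0.4651, 0.2495, 0.3464]
tool_rot: [[-0.229, 0.974, -0.001], [0.974, 0.229, -0.0], [-0.0, -0.001, -1.0]]
ft_force: [-0.1, 0.0, -0.3]
grip_width: 0.0595
gripper_force: 0.0
9.725 [('top_pull', [([0.463, 0.2445, 0.2426], 0.94)]), ('top_hinge', [([0.6429, 0.2537, 0.2405], 0.8)]), ('glass_jar', [([0.5545, 0.0898, 0.0009], 0.7)])]
```

View pics/s3.png

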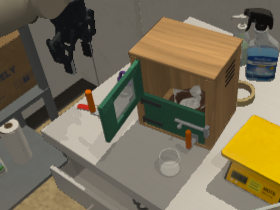

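The gripper is clear and above the post. The door stands open at crop (122,102), the bolt is home at (190,125), and the jar is unmoved at (168,162). I'm handing the job in.

```bash
python3 -c "
from rig import *
print(close_job())"
```

```text
the job is handed in; nothing more can be done
None
```

The top half of the door stands open about 86° (estimated from the camera images and the arm's moves), the bottom half is shut with its bolt home, the jar hasn't moved, and the job is handed in; no verdict was returned.

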